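# Roll the drinks can home in the chilly-bin rack with a bamboo spoon

### The job

Pick up the bamboo spoon and, with the front edge of its blade, gently roll the can lying in the can rack along the lane and under the hold-down flap until it is seated firmly against the backstop's rubber buffer; the can dents easily, so feel for the buffer, and keep your hand off the can. Then take the spoon out and lay it across the middle of the side plate, leaving everything else on the bench alone.

Things in the scene. Friction and masses are not known exactly. Their poses are not given: they have to be found in the camera images.
- rack: lift-out steel can rack of the chilly bin: one straight level lane, fixed on the bench. Origin: centre of its underside. Its x runs along the lane from the open mouth (x = -100 mm, no lip) to the backstop (plate at x = +85 mm); z up. Lane floor, ribbed rubber, 26 mm above the bench; side walls 121 mm apart inside, up to 57 mm above the bench
- backstop: fixed steel plate across the far end of the lane, up to 96 mm above the bench. Origin: middle of its lower edge, on the face towards the mouth; axes as the rack's. On that face, at can-centre height, a black rubber-faced buffer bar 90 mm wide stands out 9 to 29 mm on two stop screws, wound out by hand; how far is not reported. It does not give: feel for it. The can is home when it is firm against the bar
- flap (a joint): sprung hold-down flap: steel strip 40 mm wide over the lane's centre line, hinged on top of the backstop, reaching 110 mm back towards the mouth, lip turned up. Angle in rad, 0 = hanging free (low point 80 mm above the bench), growing as the can lifts it to about 0.13. It meets the can about 25 mm short of mid-lane, lets it slip a few mm ahead once its lip is passed, then bears on it with 4 to 7 N, so that it stays where left
- can: full drinks can, plain aluminium, 66 mm across, 115 mm long, 0.25 to 0.45 kg, lying in the lane near the mouth, axis across the lane (its own y), 3 mm to spare at each end. Origin: its centre, 59 mm above the bench; x and z turn as it rolls. Push needed: under 1 N in the open lane, 3 to 6 N at the flap's lip, then up to 4 N; at the buffer it climbs sharply. 9 to 12 N for half a second seats it; 18 N dents it
- spoon: flat bamboo spoon (paddle), 290 mm long, 55 g, lying on the bench. Origin: on the underside, on the centre line; x points to the blade, z up. Handle a bar 20 mm wide, 12 mm thick, from x = -150 to +55 mm; blade 64 mm wide, 8 mm thick, x = +50 to +140 mm, with a straight square front edge; undersides flush. Balances at about x = +25 mm; held at the origin, it reaches with the hand outside the mouth
- spoon_edge (a point): middle of the straight front edge of the spoon's blade, at mid-thickness (x = +140 mm, 4 mm above the underside); axes as the spoon's
- plate: white ceramic side plate on the bench, 170 mm across, rim 20 mm high, hollow in the middle. Origin: centre of its underside
- jar: bystander: screw-lid green glass jar, 72 mm across, 110 mm tall, standing. Origin: centre of its underside
- tiffin: bystander: stainless tiffin stack of two tiers, 130 mm across, 117 mm tall. Origin: centre of its underside
- tier: bystander: lifted-off upper tier of the tiffin, an open steel bowl 120 mm across, 58 mm tall. Origin: centre of its underside
- tiffin_lid: bystander: steel tiffin lid lying on the bench, 126 mm across, 31 mm tall. Origin: centre of its underside
- can2: bystander: another can of the same kind, standing on end, 66 mm across, 115 mm tall. Origin: centre of its underside
- brick: bystander: pale freezer brick 100 x 170 x 32 mm lying flat. Origin: centre of its underside
There are look-alikes about, which are no part of the job. What is shaped like the can but pink is not meant. Several things have the shape of the plate; the one meant has the colours described above.

How it is judged:
By the outcome, as a careful person would: the job done as asked, in the order asked, and still so for the second after the job is handed in, with the robot touching nothing.
It also fails if it takes over 64 s, if anything falls off the work surface, if the arm or the gripper's body presses on something with over 40 N, if the wrist force passes 120 N, or if a joint passes its speed limit or range.

### The arm

A 6-joint arm with a two-finger parallel gripper is mounted at the origin on the work surface. World frame = base frame: x ahead of the robot, y to its left, z up, the work surface at z = 0. Lengths are in m, angles in rad, forces in N, time in s.
With the tool pointing down it reaches from about 0.325 to 0.775 m from the base axis. Payload 5.5 kg.
Tool frame: the origin (TCP) lies between the finger pads; the fingertips stand 22 mm ahead of it and the grasp point (between the pads) lies 3 mm ahead of it (bot.tcp_to_tips is the distance from the TCP to the fingertips, in m); z points along the fingers, y is the direction in which the jaws open and shut (so a half turn about z gives the same grasp; the last joint's range is limited). The gripper opens to 85 mm and grips with 20 to 120 N. Pads are 22 mm wide; open, the fingers measure 114 mm over their backs; the gripper's body (76 mm by 85 mm) begins 54 mm behind the grasp point. The pads swing forward as they close: fully open they stand 13 mm farther back than shut.
Start: joints at [1.095, 0.091, 1.231, -0, 1.82, -0.057], TCP at [0.244, 0.548, 0.253] pointing down, gripper open.
Joint ranges: [-2.87, 2.87], [-0.86, 2.18], [0.17, 2.46], [-1.51, 4.65], [0.06, 2.69], [-2.65, 2.65]. Speed limits (rad/s): [2.57, 2.57, 3.01, 3.14, 3.14, 3.14].

### API

Orientations are given as a unit quaternion [x, y, z, w].
In Python, from cell import bot gives the robot as it stands. The module is installed in compiled form; this text tells all that it offers.
- The arm moves only by the tool jog_arm, never from a script. Its argument "commands" is a list of rows, each a list of 6 numbers: the shift along the tool's x, y, z in m, then the turn, a rotation vector about the tool's x, y, z in rad. A call has 1 to 8 rows; each row is the pose to reach, as a shift and turn from the pose commanded when the call began, along the tool's axes at that moment; what a row does not reach only later rows make up. A row lasts 1/12 s, in which the tool goes at most 41.7 mm and 7.16 degrees, less where a joint would pass 70% of its speed; a pose out of reach is approached as far as the arm can. A call with a gripper value outside its range is refused whole. "claw" is the finger opening in m, from 0 to 0.0854, set as the call begins (left out, the last holds). The fingers move at their own pace and stop on an object; "grip_force" is the grip in N (left out, the last holds). Time passes only in rows, so rows that repeat a pose let the fingers close. It gives the time, the measured TCP pose, the force and the opening at its end, in the units of the state.
- bot.read_state(): the state, without advancing time (a new reading comes with each control period).
- bot.camera(name): name is "side" or "top" or "wrist"; returns a dict with "img" (480x640x3 uint8, blue, green, red), "depth" (480x640 float32, m along the optical axis (not along the pixel's ray), 0 where there is no reading), "fx", "fy", "cx", "cy" (pixels), "rvec" (rotation vector, rad) and "tvec" (3), from world to camera coordinates, as OpenCV has them; the wrist camera has in their place "T_tool_cam" (4x4, takes a point from camera to tool coordinates, whose origin is the TCP and whose axes are the flange's). Camera axes: x right, y down, z forward; pixel columns grow to the right and rows downward; lengths in m; the calibration is good to about 2 mm. A picture is of the moment at which its call begins: read the wrist's pose just before it.
- bot.sign_off(): hands the job in, once; it reports no verdict.
The state is a dict: "time": time; "q": joint angles; "dq": joint speeds; "joint_torque": joint torques, N m; "ee_pos": TCP position; "eef_rot": TCP orientation; "wrist_force": force on the tool from outside, world axes, zero at the start; "ft_torque": the same for the moment, N m; "finger_gap": finger opening in m.
Only numpy, scipy, OpenCV 4.12 (cv2) and the standard library are available. Lean on these libraries where they do the work, as an engineer would, in place of code of your own. Each camera call takes 0.05 s, during which the arm holds its last target.

## Working session

There is one attempt and no reset: what is moved stays moved. The work goes in short steps, Python scripts to look and compute and a tool call to move; the robot and the scene stay as the last step left them, time stands still between calls to the robot, and variables do not carry over. Pictures are saved under pics/ and viewed, and the job is handed in when it is done.

Besides the shell and the picture viewer there is one more tool, called after "Emit:" as name([rows], argument=value, ...), one row to a line, values as JSON. jog_arm: Moves the arm, as the interface text tells. Its arguments: {"type":"object","properties":{"commands":{"type":"array","items":{"type":"array","items":{"type":"number"}}},"claw":{"type":"number"},"grip_force":{"type":"number"}},"required":["commands"]}

```bash
mkdir -p pics; cat > h.py <<'E'
import numpy as np,cv2
from cell import bot
from scipy.spatial.transform import Rotation as R
def cam(n):
    s=bot.read_state(); c=bot.camera(n)
    if n=='wrist':
        T=np.eye(4);T[:3,:3]=R.from_quat(s['eef_rot']).as_matrix();T[:3,3]=s['ee_pos']
        c['T']=T@c['T_tool_cam']
    else:
        M=np.eye(4);M[:3,:3]=cv2.Rodrigues(np.array(c['rvec'],float))[0];M[:3,3]=np.ravel(c['tvec'])
        c['T']=np.linalg.inv(M)
    return c
def ray(c,u,v,z):
    d=c['T'][:3,:3]@np.array([(u-c['cx'])/c['fx'],(v-c['cy'])/c['fy'],1]);o=c['T'][:3,3]
    return o+d*(z-o[2])/d[2]
def cloud(c):
    v,u=np.mgrid[:480,:640];d=c['depth']
    p=np.stack([(u-c['cx'])/c['fx']*d,(v-c['cy'])/c['fy']*d,d],-1)
    return p@c['T'][:3,:3].T+c['T'][:3,3]
E
python3 - <<'E'
from h import *
import pickle
for n in ['top','side','wrist']:
    c=cam(n);cv2.imwrite(f'pics/{n}0.png',c['img']);pickle.dump(c,open(n+'0.pkl','wb'));print(n,c['T'].round(3).tolist(),c['fx'])
print(bot.read_state())
E
```

```text
top [[0.022, -0.998, 0.059, 0.426], [-1.0, -0.023, -0.012, 0.034], [0.013, -0.059, -0.998, 1.27], [0.0, 0.0, 0.0, 1.0]] 463.78185369813895
side [[0.959, -0.177, 0.221, 0.206], [-0.282, -0.65, 0.705, -0.846], [0.019, -0.739, -0.674, 0.945], [0.0, 0.0, 0.0, 1.0]] 576.4638719455824
wrist [[0.407, 0.879, 0.249, 0.181], [0.913, -0.391, -0.113, 0.576], [-0.002, 0.273, -0.962, 0.373], [0.0, 0.0, 0.0, 1.0]] 361.1548448612355
{'time': 0.15, 'q': array([ 1.09527032e+00,  9.17145550e-02,  1.23163273e+00, -2.93599749e-05,
        1.81981470e+00, -5.67407794e-02]), 'dq': array([ 0.0021513 , -0.00242986, -0.00246176,  0.0018761 , -0.0008233 ,
        0.00074631]), 'joint_torque': array([ 1.75932819e-03, -4.59370923e+01, -4.18527603e+01, -4.99123030e-05,
        9.56262520e-03,  5.89405977e-05]), 'ee_pos': array([0.24393613, 0.54796738, 0.2523802 ]), 'eef_rot': array([ 2.07869284e-01,  9.78156299e-01, -7.60783374e-04, -1.92640131e-04]), 'wrist_force': array([ 1.23235771,  1.23270551, -0.1349832 ]), 'ft_torque': array([ 0.01237497,  0.07360676, -0.0038721 ]), 'finger_gap': 0.08547414463570849}
```

View pics/top0.png

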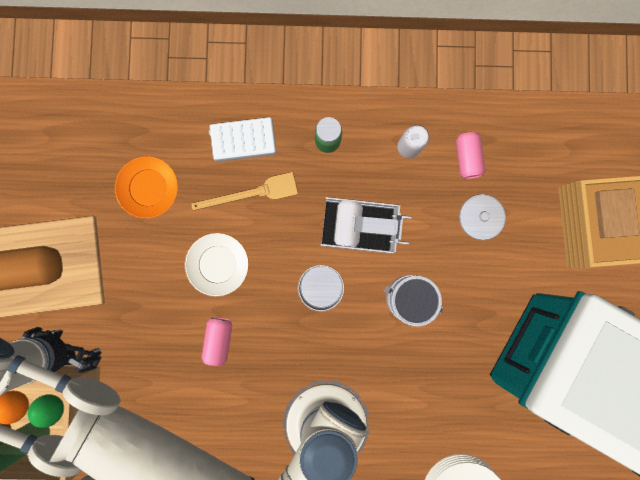

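View pics/side0.png

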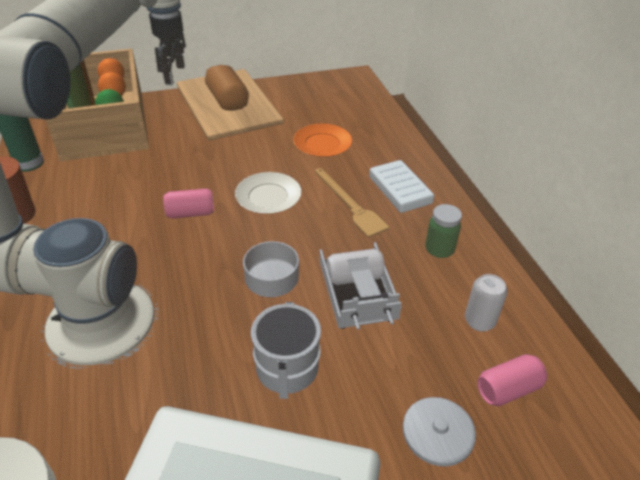

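The top view shows the spoon (192,207)–(297,185), the rack with its mouth at x≈324 and backstop at ≈400 (can at (347,222)), and the white plate at (217,265). Next I measure them.

```bash
python3 - <<'E'
from h import *
import pickle
c=pickle.load(open('top0.pkl','rb'));P=cloud(c);im=c['img']
hsv=cv2.cvtColor(im,cv2.COLOR_BGR2HSV)
# spoon
roi=np.zeros((480,640),bool);roi[165:215,185:305]=1
print('spoon hsv',hsv[187,283],'wood',hsv[170,283])
m=roi&(hsv[...,2]>195)
print(m.sum())
def fit(m,z):
    v,u=np.nonzero(m)
    return np.array([ray(c,a,b,z)[:2] for a,b in zip(u,v)])
n,l,s,_=cv2.connectedComponentsWithStats(m.astype('uint8'));k=1+s[1:,4].argmax();m=l==k;print(s[k])
q=fit(m,.010);print('depth z',np.median(P[m][:,2]))
mu=q.mean(0);w,V=np.linalg.eigh(np.cov(q.T));d=V[:,1]; d=d*np.sign(-d[1])
t=(q-mu)@d;
for it in range(1):
    e=np.array([-d[1],d[0]]);y=(q-mu)@e
    for a in np.arange(-.2,.14,.02):
        k=(t>a)&(t<a+.02)
        if k.sum(): print(round(a,2),k.sum(),(y[k].min()+y[k].max())/2*1e3,np.ptp(y[k])*1e3)
print(mu,d,np.degrees(np.arctan2(d[1],d[0])),t.min(),t.max())
# plate
roi=np.zeros((480,640),bool);roi[225:305,175:260]=1
m=roi&(hsv[...,1]<60)&(hsv[...,2]>150)
cn=max(cv2.findContours(m.astype('uint8'),0,2)[0],key=cv2.contourArea);(u,v),r=cv2.minEnclosingCircle(cn);print('plate',u,v,r,ray(c,u,v,.02),r*1.25/c['fx'])
x=P[265-60:265+60,217-60:217+60].reshape(-1,3)
print('bench z',np.median(P[300:400,520-60:520-40][...,2]) , P[265,217],P[150,100])
v=im[180:270,300:430];cv2.imwrite('pics/rk.png',cv2.resize(v,None,fx=6,fy=6))
v=im[160:225,180:310];cv2.imwrite('pics/sp.png',cv2.resize(v,None,fx=6,fy=6))
E
```

```text
spoon hsv [ 18 138 233] wood [ 13 161 169]
1175
[ 191  172  107   38 1175]
depth z 0.009844033804669028
-0.2 17 0.1732516278194268 17.28444160525141
-0.18 42 -0.33919639172793825 17.493648227870267
-0.16 50 -0.13130467792737532 17.915045628521288
-0.14 49 0.07589852194670246 17.919534574111786
-0.12 48 0.18166368624560406 17.3106328822024
-0.1 50 0.08003185878881475 17.933114608195446
-0.08 48 0.2907646095363795 17.533528956336017
-0.06 47 0.2917917534468201 17.951220070851893
-0.04 49 0.29506753942522623 17.54683616353336
-0.02 49 0.5039762794540525 17.969362127089024
-0.0 74 -0.4117642277076342 36.78009956569198
0.02 140 0.6472061365065969 59.53928969562547
0.04 164 -0.17492683380526675 61.61500953627923
0.06 165 0.24126132661449368 61.64617296266881
0.08 166 0.13925513267110284 62.28227150636594
0.1 17 0.4480059420972401 59.614859279694315
[0.6212503  0.19597804] [ 0.25068557 -0.96806856] -75.48191576578051 -0.1873123446242343 0.10202546156560138
plate 216.10289001464844 264.3068542480469 31.534330368041992 [0.41886829 0.30175223 0.02      ] 0.08499235717339725
bench z 0.0011939581023174828 [0.41695517 0.30271075 0.00388603] [0.72516072 0.63456975 0.00349417]
```

View pics/rk.png

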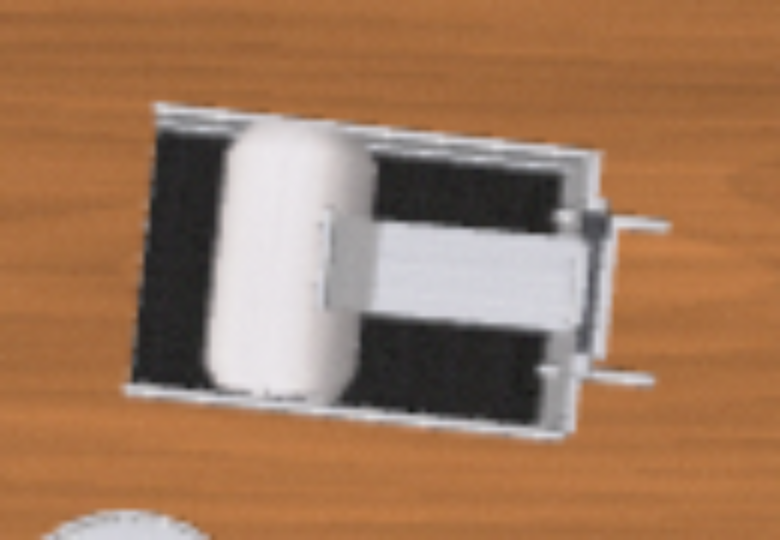

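View pics/sp.png

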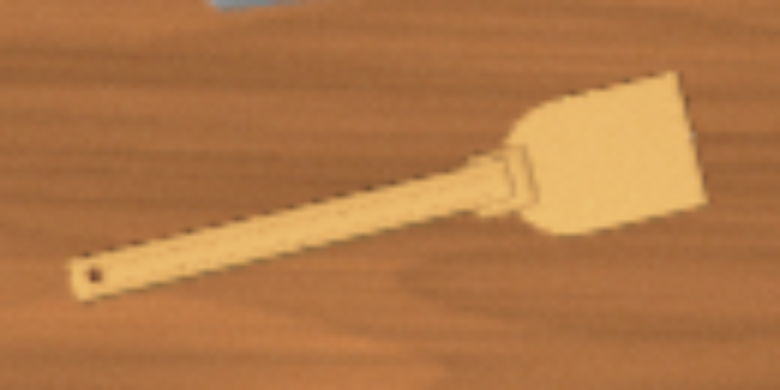

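```bash
python3 - <<'E'
from h import *
import pickle
c=pickle.load(open('top0.pkl','rb'));P=cloud(c)
pt=lambda a,b,z:ray(c,300+a/6-.4,180+b/6-.4,z)[:2]
A,B,C,D=pt(157,103,.057),pt(127,390,.057),pt(600,150,.057),pt(573,437,.057)
print(A,B,C,D)
for a in (C-A,D-B): print(np.degrees(np.arctan2(a[1],a[0])),np.linalg.norm(a))
w=A-B;print(np.linalg.norm(w),np.degrees(np.arctan2(w[1],w[0]))-90)
print('mouth mid',(A+B)/2,'back',(C+D)/2)
# walls by depth: points with z in 45..65 in roi
s=c['depth'][190:262,310:410];p=P[190:262,310:410].reshape(-1,3);
k=(p[:,2]>.083)&(p[:,2]<.105);
can=p[k&(p[:,1]>-.02)]
print('can top pts',len(can),can.mean(0) if len(can) else 0,np.ptp(can,0))
mu=np.array([.6212503,.19597804]);d=np.array([.25068557,-.96806856])
print('spoon origin',mu-.0378*d)
s=bot.read_state();M=R.from_quat(s['eef_rot']).as_matrix();print(M.round(3))
print('tips',bot.tcp_to_tips)
E
```

```text
[0.60295636 0.01222329] [0.47660531 0.02256359] [ 0.58687122 -0.18290703] [ 0.46050656 -0.17265348]
-94.71239802495569 0.19579216371890465
-94.71427954573718 0.1958797511188111
0.12677345931871148 -94.67854032186571
mouth mid [0.53978083 0.01739344] back [ 0.52368889 -0.17778025]
can top pts 1 [ 0.50877389 -0.01810142  0.08367063] [0. 0. 0.]
spoon origin [0.61177439 0.23257103]
[[-0.914  0.407 -0.001]
 [ 0.407  0.914 -0.001]
 [ 0.    -0.002 -1.   ]]
tips 0.022
```

View pics/wrist0.png

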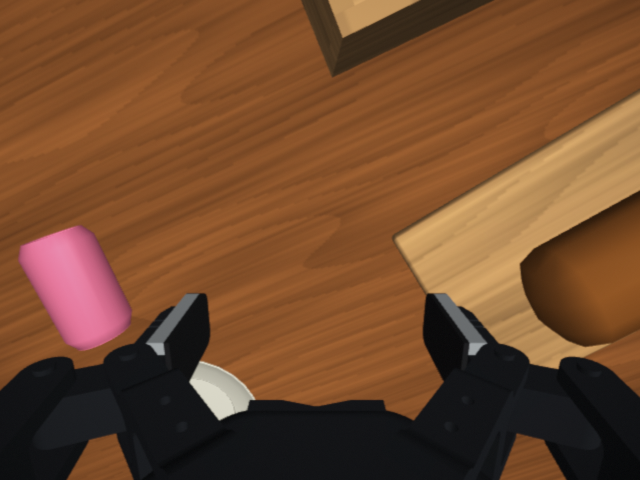

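Emit:
jog_arm([
  [-0.465,-0.138,0.1,0,0,0.899],
  [-0.465,-0.138,0.1,0,0,0.899],
  [-0.465,-0.138,0.1,0,0,0.899],
  [-0.465,-0.138,0.1,0,0,0.899],
  [-0.465,-0.138,0.1,0,0,0.899],
  [-0.465,-0.138,0.1,0,0,0.899],
  [-0.465,-0.138,0.1,0,0,0.899],
  [-0.465,-0.138,0.1,0,0,0.899],
], claw=0.06)

```text
time: 0.82
ee_pos: [0.4932, 0.3344, 0.1853]
eef_rot: [0.615, 0.789, -0.0, -0.0]
wrist_force: [1.3, 0.5, 0.4]
finger_gap: 0.0598
```

```bash
cat >> h.py <<'E'
def to(pos,yawx):
    "target: tool pointing down, tool x horizontal heading yawx(deg); shift/turn in present tool frame"
    s=bot.read_state();M=R.from_quat(s['eef_rot']).as_matrix()
    a=np.radians(yawx);x=np.array([np.cos(a),np.sin(a),0]);z=np.array([0,0,-1]);T=np.stack([x,np.cross(z,x),z],1)
    print('t',s['time'],'pos',s['ee_pos'].round(4),'yawx',np.degrees(np.arctan2(M[1,0],M[0,0])).round(2),'q',s['q'].round(2),'F',s['wrist_force'].round(2),'gap',round(s['finger_gap'],4))
    print('cmd',(M.T@(np.array(pos)-s['ee_pos'])).round(4),R.from_matrix(M.T@T).as_rotvec().round(4))
E
python3 -c "
from h import *
to([.6118,.2326,.13],104.5)"
```

```text
t 0.8167 pos [0.4932 0.3344 0.1853] yawx 104.13 q [0.54 0.08 1.37 0.   1.7  0.29] F [1.28 0.53 0.38] gap 0.0598
cmd [-0.1276  0.0901  0.0552] [-0.0004  0.0001 -0.0065]
```

Emit:
jog_arm([
  [-0.128,0.09,0.055,0,0,0],
  [-0.128,0.09,0.055,0,0,0],
  [-0.128,0.09,0.055,0,0,0],
  [-0.128,0.09,0.055,0,0,0],
  [-0.128,0.09,0.055,0,0,0],
  [-0.128,0.09,0.055,0,0,0],
])

```text
time: 1.32
ee_pos: [0.6117, 0.2325, 0.1282]
eef_rot: [0.614, 0.79, -0.002, -0.001]
wrist_force: [0.4, 0.4, -0.2]
finger_gap: 0.0601
```

```bash
python3 -c "
from h import *
to([.6118,.2326,.024],104.5)
c=cam('wrist');cv2.imwrite('pics/w1.png',c['img'])
h=cv2.cvtColor(c['img'],cv2.COLOR_BGR2HSV)
import pickle;pickle.dump(c,open('w1.pkl','wb'))
"
```

```text
t 1.3167 pos [0.6117 0.2325 0.1282] yawx 104.29 q [0.31 0.25 1.27 0.   1.62 0.06] F [ 0.43  0.37 -0.18] gap 0.0601
cmd [1.000e-04 6.000e-04 1.042e-01] [-0.0045  0.0002 -0.0036]
```

View pics/w1.png

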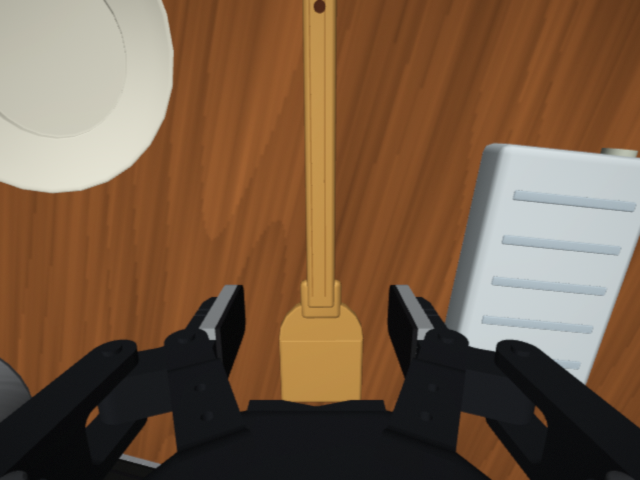

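```bash
python3 -c "
from h import *
import pickle
c=pickle.load(open('w1.pkl','rb'));h=cv2.cvtColor(c['img'],cv2.COLOR_BGR2HSV)
for z,rows in ((.012,(40,100,160,220,260)),(.008,(355,385))):
  for v in rows:
    m=(h[v,:,2]>150)&(h[v,:,0]>14)&(h[v,:,0]<25);u=np.nonzero(m[250:400])[0]+250
    p=ray(c,u.mean(),v,z);o=np.array([.6118,.2326]);d=np.array([.25068557,-.96806856]);r=p[:2]-o
    print(v,u.min(),u.max(),p.round(4),'along',(r@d).round(4),'perp',(r@[-d[1],d[0]]).round(4))
print((ray(c,320,281,.012)[:2]-o)@d,(ray(c,320,305,.012)[:2]-o)@d,(ray(c,320,317,.012)[:2]-o)@d)
"
```

```text
40 304 333 [0.5828 0.3507 0.012 ] along -0.1216 perp 0.0015
100 305 333 [0.5914 0.3185 0.012 ] along -0.0882 perp 0.0018
160 306 332 [0.6004 0.2833 0.012 ] along -0.0519 perp 0.0017
220 307 332 [0.6106 0.2449 0.012 ] along -0.0122 perp 0.0019
260 308 332 [0.6181 0.2172 0.012 ] along 0.0165 perp 0.0022
355 281 360 [0.6381 0.1411 0.008 ] along 0.0951 perp 0.0025
385 282 359 [0.6448 0.1149 0.008 ] along 0.1222 perp 0.0025
0.032231809901698924 0.05093545841362795 0.06057089732612265
```

Emit:
jog_arm([
  [0,0.0015,0.04,0,0,0],
  [0,0.0015,0.075,0,0,0],
  [0,0.0015,0.095,0,0,0],
  [0,0.0015,0.102,0,0,0],
  [0,0.0015,0.102,0,0,0],
  [0,0.0015,0.102,0,0,0],
])

```text
time: 1.87
ee_pos: [0.613, 0.2362, 0.0309]
eef_rot: [0.612, 0.791, 0.001, 0.001]
wrist_force: [0.1, 0.1, 1.0]
finger_gap: 0.0599
```

```bash
python3 -c "
from h import *
to([.6128,.2329,.024],104.5)
"
```

```text
t 1.8667 pos [0.613  0.2362 0.0309] yawx 104.57 q [0.32 0.31 1.38 0.   1.45 0.06] F [0.14 0.09 0.98] gap 0.0599
cmd [-0.0032 -0.001   0.0069] [ 0.0022 -0.0004  0.0013]
```

Emit:
jog_arm([
  [-0.003,0,0.003,0,0,0],
  [-0.003,0,0.003,0,0,0],
  [-0.003,0,0.003,0,0,0],
])

```text
time: 2.12
ee_pos: [0.6144, 0.2323, 0.0279]
eef_rot: [0.612, 0.791, 0.001, 0.001]
wrist_force: [0.8, -0.4, -0.2]
finger_gap: 0.0597
```

```bash
python3 -c "
from h import *
to([.6128,.2329,.024],104.5)
"
```

```text
t 2.1167 pos [0.6144 0.2323 0.0279] yawx 104.49 q [ 0.31  0.31  1.39 -0.    1.44  0.06] F [ 0.8  -0.44 -0.22] gap 0.0597
cmd [ 0.001  -0.0014  0.0039] [ 0.0028 -0.0001 -0.0002]
```

Emit:
jog_arm([
  [0,-0.001,0.003,0,0,0],
  [0,-0.001,0.003,0,0,0],
  [0,-0.001,0.003,0,0,0],
])

```text
time: 2.37
ee_pos: [0.6124, 0.2318, 0.0229]
eef_rot: [0.612, 0.791, -0.0, -0.0]
wrist_force: [0.9, -0.8, -0.7]
finger_gap: 0.06
```

Emit:
jog_arm([
  [0,0,0,0,0,0],
  [0,0,0,0,0,0],
  [0,0,0,0,0,0],
  [0,0,0,0,0,0],
  [0,0,0,0,0,0],
  [0,0,0,0,0,0],
], claw=0.01, grip_force=60)

```text
time: 2.87
ee_pos: [0.6128, 0.2319, 0.0233]
eef_rot: [0.612, 0.791, 0.0, 0.0]
wrist_force: [-0.3, 0.7, 1.8]
finger_gap: 0.0184
```

```bash
python3 -c "
from h import *
to([.6128,.2329,.024],104.5)
c=cam('wrist');cv2.imwrite('pics/w2.png',c['img'])
"
```

```text
t 2.8667 pos [0.6128 0.2319 0.0233] yawx 104.5 q [0.31 0.31 1.39 0.   1.44 0.06] F [-0.29  0.74  1.78] gap 0.0184
cmd [ 0.0009  0.0003 -0.0007] [ 0.0005 -0.0001 -0.    ]
```

View pics/w2.png

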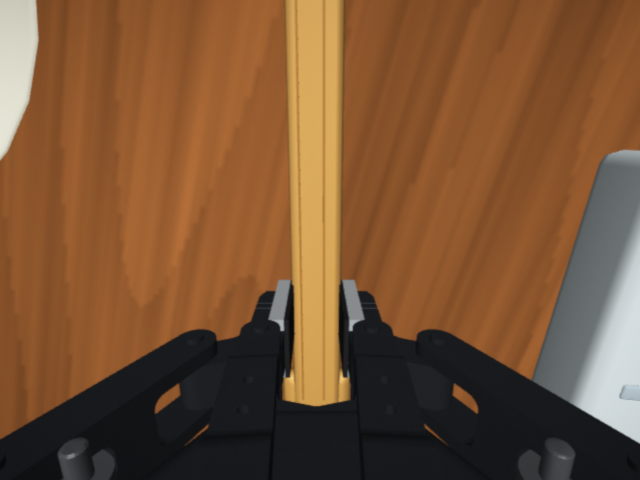

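Emit:
jog_arm([
  [0,0,-0.02,0,0,0],
  [0,0,-0.05,0,0,0],
  [0,0,-0.08,0,0,0],
  [0,0,-0.1,0,0,0],
  [0,0,-0.1,0,0,0],
])

```text
time: 3.33
ee_pos: [0.6147, 0.2325, 0.1294]
eef_rot: [0.612, 0.791, 0.004, 0.003]
wrist_force: [-0.1, -0.4, 1.2]
finger_gap: 0.0181
```

```bash
python3 -c "
from h import *
to([.5525,.172,.125],85.3)
"
```

```text
t 3.3333 pos [0.6147 0.2325 0.1294] yawx 104.5 q [0.31 0.25 1.28 0.   1.61 0.06] F [-0.08 -0.35  1.23] gap 0.0181
cmd [-0.043  -0.0754  0.0037] [ 0.0091 -0.0021  0.335 ]
```

Emit:
jog_arm([
  [-0.015,-0.025,0,0,0,0.12],
  [-0.03,-0.05,0,0,0,0.24],
  [-0.043,-0.075,0,0,0,0.335],
  [-0.043,-0.075,0,0,0,0.335],
  [-0.043,-0.075,0,0,0,0.335],
])

```text
time: 3.75
ee_pos: [0.5497, 0.1707, 0.1217]
eef_rot: [0.736, 0.677, -0.001, -0.0]
wrist_force: [0.4, -0.2, 0.1]
finger_gap: 0.0179
```

```bash
python3 -c "
from h import *
to([.5525,.172,.079],85.3)
for n in ['top','side']:
    c=cam(n);im=c['img']
    cv2.imwrite(f'pics/{n}1.png',cv2.resize(im[150:270,240:430],None,fx=4,fy=4,interpolation=2) if n=='top' else cv2.resize(im[150:350,280:480],None,fx=3,fy=3,interpolation=2))
to([.5525,.172,.079],85.3)
"
```

```text
t 3.75 pos [0.5497 0.1707 0.1217] yawx 85.29 q [0.24 0.04 1.52 0.   1.59 0.32] F [ 0.38 -0.17  0.07] gap 0.0179
cmd [0.0015 0.0028 0.0427] [-0.0016  0.0004 -0.0002]
t 3.85 pos [0.551  0.1717 0.1226] yawx 85.37 q [0.24 0.04 1.51 0.   1.59 0.32] F [ 0.31 -0.3  -0.36] gap 0.018
cmd [0.0004 0.0015 0.0436] [ 0.0001 -0.0003  0.0012]
```

View pics/top1.png

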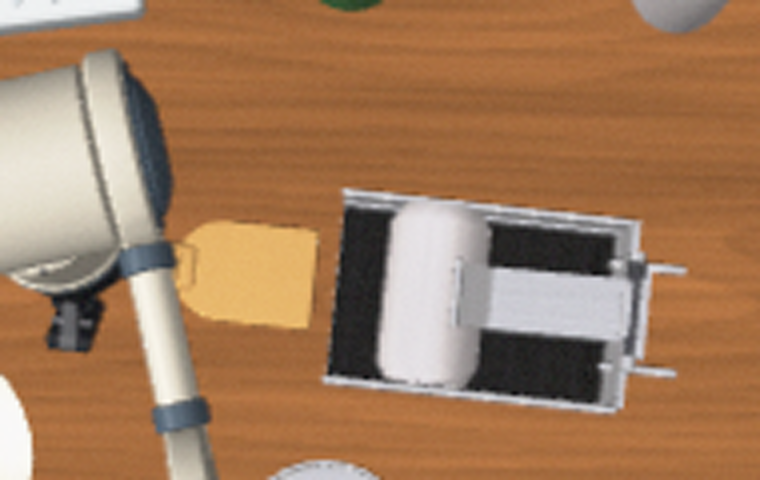

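View pics/side1.png

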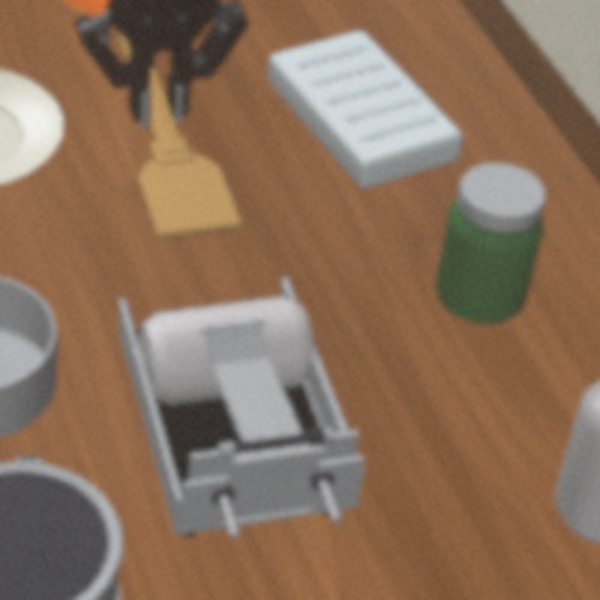

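```bash
cat > tri.py <<'E'
from h import *
import pickle
def tri(ut,us,t='top0.pkl',s='side0.pkl'):
    A=[];b=[]
    for c,(u,v) in ((pickle.load(open(t,'rb')),ut),(pickle.load(open(s,'rb')),us)):
        d=c['T'][:3,:3]@np.array([(u-c['cx'])/c['fx'],(v-c['cy'])/c['fy'],1]);d/=np.linalg.norm(d);Q=np.eye(3)-np.outer(d,d);A.append(Q);b.append(Q@c['T'][:3,3])
    x=np.linalg.lstsq(np.vstack(A),np.hstack(b),rcond=None)[0];return x
E
python3 -c "
from tri import *
f=lambda a,b:(240+a/4-.4,150+b/4-.4)
g=lambda a,b:(280+a/3-.33,150+b/3-.33)
for t,s in (((318,232),(240,222)),((307,328),(159,237)),((344,190),(123,299))): print(tri(f(*t),g(*s)))
print('wall check far',tri(f(344,190),g(286,281)),tri(f(325,380),g(123,299)))
"
```

```text
[0.56769287 0.02921261 0.11079625]
[0.50762684 0.034697   0.10554642]
[0.54078402 0.02253378 0.06087913]
wall check far [0.60206027 0.01261205 0.05818597] [0.47725593 0.0221621  0.06248035]
```

Emit:
jog_arm([
  [0,0.0025,0.02,0,0,0],
  [0,0.0025,0.04,0,0,0],
  [0,0.0025,0.044,0,0,0],
  [0,0.0025,0.044,0,0,0],
  [0,0.0025,0.044,0,0,0],
])

```text
time: 4.27
ee_pos: [0.5536, 0.1717, 0.0792]
eef_rot: [0.735, 0.678, -0.0, -0.0]
wrist_force: [0.6, 1.2, -0.2]
finger_gap: 0.018
```

```bash
cat >> h.py <<'E'
RD=np.array([-.0819,-.9966,0])
def ls():
    s=bot.read_state();p=s['ee_pos'];O=np.array([.5316,-.0823,0])
    r=p-O; print('t %.2f hand s %.4f edge s %.4f lat %.4f z %.4f Fpush %.2f F'%(s['time'],r@RD,r@RD+.14,r@[RD[1],-RD[0],0]*1 if 0 else float(r@np.array([.9966,-.0819,0])),p[2],-(s['wrist_force']@RD)),s['wrist_force'].round(2),s['ft_torque'].round(2))
E
python3 -c "
from h import *
to([.5518,.1717,.0783],85.3);ls()
"
```

```text
t 4.2667 pos [0.5536 0.1717 0.0792] yawx 85.35 q [0.24 0.07 1.56 0.   1.51 0.32] F [ 0.58  1.17 -0.17] gap 0.018
cmd [-0.0001 -0.0018  0.0009] [-0.0003  0.0001  0.0009]
t 4.27 hand s -0.2549 edge s -0.1149 lat 0.0011 z 0.0792 Fpush 1.22 F [ 0.58  1.17 -0.17] [ 0.01 -0.02 -0.03]
```

Emit:
jog_arm([
  [-0.012,0,0.001,0,0,0],
  [-0.024,0,0.001,0,0,0],
  [-0.033,0,0.001,0,0,0],
  [-0.038,0,0.001,0,0,0],
  [-0.038,0,0.001,0,0,0],
])

```text
time: 4.68
ee_pos: [0.5503, 0.1317, 0.0786]
eef_rot: [0.736, 0.677, 0.0, 0.0]
wrist_force: [-0.1, -0.6, 0.0]
finger_gap: 0.0184
```

```bash
python3 -c "
from h import *
ls()
c=cam('top');cv2.imwrite('pics/top2.png',cv2.resize(c['img'][180:270,270:430],None,fx=5,fy=5,interpolation=2))
ls()
"
```

```text
t 4.68 hand s -0.2148 edge s -0.0748 lat 0.0011 z 0.0786 Fpush -0.66 F [-0.13 -0.65  0.03] [ 0.07 -0.01  0.02]
t 4.73 hand s -0.2155 edge s -0.0755 lat 0.0010 z 0.0785 Fpush -0.57 F [ 0.42 -0.61 -1.13] [-0.   -0.03  0.02]
```

View pics/top2.png

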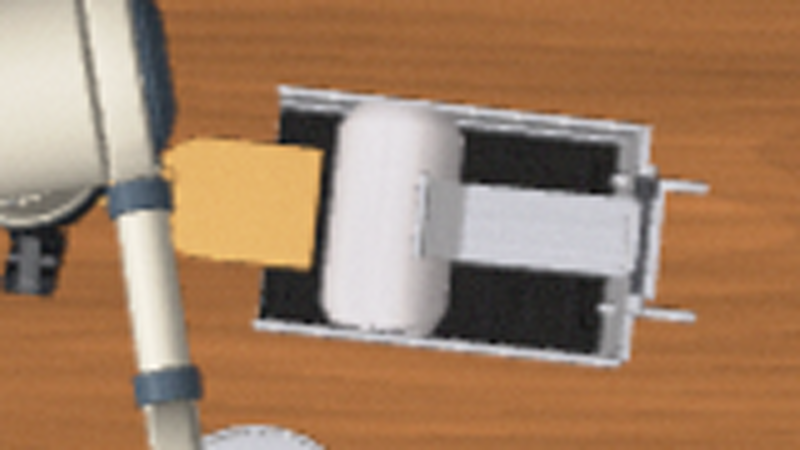

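Emit:
jog_arm([
  [-0.003,0,0,0,0,0],
  [-0.006,0,0,0,0,0],
  [-0.008,0,0,0,0,0],
  [-0.01,0,0,0,0,0],
  [-0.012,0,0,0,0,0],
  [-0.014,0,0,0,0,0],
  [-0.016,0,0,0,0,0],
  [-0.018,0,0,0,0,0],
])

```text
time: 5.4
ee_pos: [0.5488, 0.1162, 0.0782]
eef_rot: [0.735, 0.678, 0.001, -0.0]
wrist_force: [-0.2, 5.2, -0.0]
finger_gap: 0.018
```

```bash
python3 -c "
from h import *
ls()"
```

```text
t 5.40 hand s -0.1993 edge s -0.0593 lat 0.0008 z 0.0782 Fpush 5.14 F [-0.17  5.17 -0.03] [ 0.73 -0.02 -0.06]
```

Emit:
jog_arm([
  [-0.002,0,0,0,0,0],
  [-0.004,0,0,0,0,0],
  [-0.006,0,0,0,0,0],
  [-0.008,0,0,0,0,0],
])

```text
time: 5.73
ee_pos: [0.5481, 0.1083, 0.0783]
eef_rot: [0.735, 0.678, 0.001, -0.0]
wrist_force: [0.5, 6.2, 1.3]
finger_gap: 0.0181
```

```bash
python3 -c "
from h import *
ls()"
```

```text
t 5.73 hand s -0.1913 edge s -0.0513 lat 0.0008 z 0.0783 Fpush 6.25 F [0.46 6.24 1.27] [ 0.96 -0.04 -0.1 ]
```

Emit:
jog_arm([
  [-0.002,0,0,0,0,0],
  [-0.004,0,0,0,0,0],
  [-0.006,0,0,0,0,0],
  [-0.008,0,0,0,0,0],
])

```text
time: 6.07
ee_pos: [0.5474, 0.0999, 0.0782]
eef_rot: [0.735, 0.678, 0.0, -0.0]
wrist_force: [0.8, 4.4, -0.1]
finger_gap: 0.0179
```

```bash
python3 -c "
from h import *
ls()
for n in ['top','side']:
    c=cam(n);im=c['img']
    cv2.imwrite(f'pics/{n}3.png',cv2.resize(im[180:270,270:430],None,fx=5,fy=5,interpolation=2) if n=='top' else cv2.resize(im[150:350,280:480],None,fx=3,fy=3,interpolation=2))
ls()"
```

```text
t 6.07 hand s -0.1828 edge s -0.0428 lat 0.0008 z 0.0782 Fpush 4.44 F [ 0.82  4.39 -0.13] [ 0.57 -0.07 -0.1 ]
t 6.17 hand s -0.1823 edge s -0.0423 lat 0.0008 z 0.0781 Fpush 2.77 F [ 0.01  2.78 -0.13] [ 0.47 -0.04 -0.01]
```

View pics/top3.png

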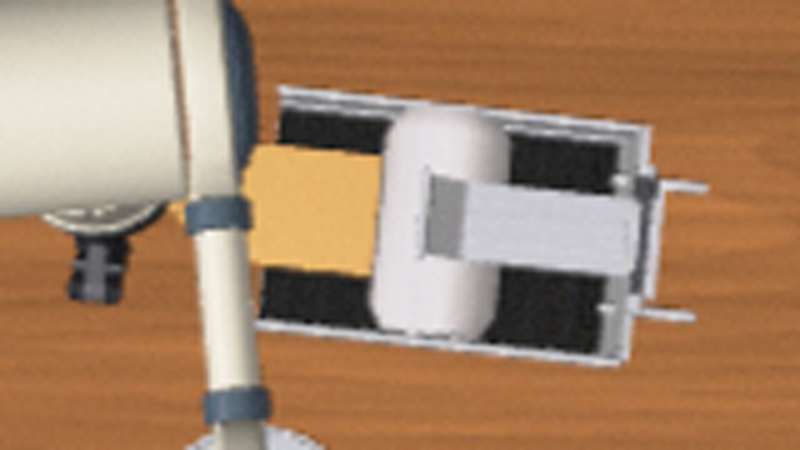

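View pics/side3.png

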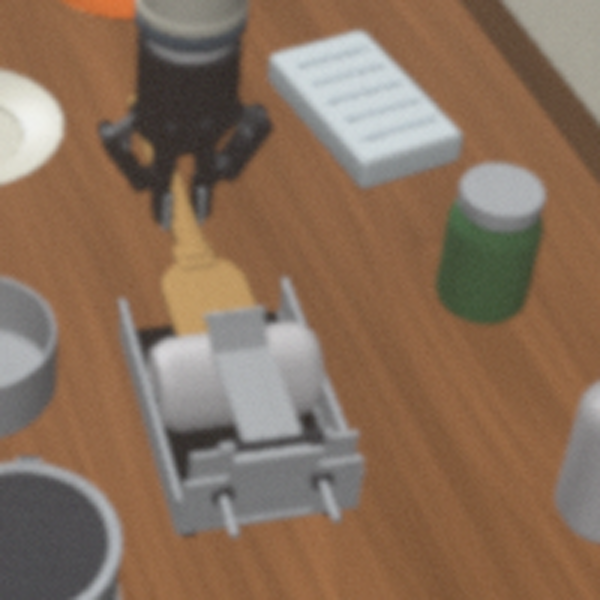

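Emit:
jog_arm([
  [-0.0015,0,0,0,0,0],
  [-0.003,0,0,0,0,0],
  [-0.0045,0,0,0,0,0],
  [-0.006,0,0,0,0,0],
  [-0.0075,0,0,0,0,0],
  [-0.009,0,0,0,0,0],
  [-0.0105,0,0,0,0,0],
  [-0.012,0,0,0,0,0],
])

```text
time: 6.83
ee_pos: [0.5463, 0.0872, 0.0779]
eef_rot: [0.736, 0.677, -0.0, 0.0]
wrist_force: [0.1, 2.2, 0.3]
finger_gap: 0.0181
```

```bash
python3 -c "
from h import *
ls()"
```

```text
t 6.83 hand s -0.1701 edge s -0.0301 lat 0.0007 z 0.0779 Fpush 2.24 F [0.08 2.24 0.26] [ 0.36 -0.01 -0.05]
```

Emit:
jog_arm([
  [-0.001,0,0,0,0,0],
  [-0.002,0,0,0,0,0],
  [-0.003,0,0,0,0,0],
  [-0.004,0,0,0,0,0],
  [-0.005,0,0,0,0,0],
  [-0.006,0,0,0,0,0],
  [-0.007,0,0,0,0,0],
  [-0.008,0,0,0,0,0],
])

```text
time: 7.5
ee_pos: [0.5457, 0.0795, 0.078]
eef_rot: [0.735, 0.678, 0.0, 0.0]
wrist_force: [-0.1, 2.4, -0.3]
finger_gap: 0.0184
```

```bash
python3 -c "
from h import *
ls()"
```

```text
t 7.50 hand s -0.1624 edge s -0.0224 lat 0.0008 z 0.0780 Fpush 2.34 F [-0.07  2.35 -0.26] [ 0.35 -0.02 -0.05]
```

Emit:
jog_arm([
  [-0.001,0,0,0,0,0],
  [-0.002,0,0,0,0,0],
  [-0.003,0,0,0,0,0],
  [-0.004,0,0,0,0,0],
  [-0.005,0,0,0,0,0],
  [-0.006,0,0,0,0,0],
])

```text
time: 8.0
ee_pos: [0.5452, 0.0735, 0.078]
eef_rot: [0.735, 0.678, 0.0, -0.0]
wrist_force: [0.8, 2.3, -0.9]
finger_gap: 0.0181
```

Emit:
jog_arm([
  [-0.0004,0,0,0,0,0],
  [-0.0008,0,0,0,0,0],
  [-0.0012,0,0,0,0,0],
])

```text
time: 8.25
ee_pos: [0.5451, 0.0724, 0.078]
eef_rot: [0.735, 0.678, 0.0, -0.0]
wrist_force: [0.7, 2.2, 0.2]
finger_gap: 0.0181
```

```bash
python3 -c "
from h import *
ls()
c=cam('top');cv2.imwrite('pics/top4.png',cv2.resize(c['img'][190:260,310:410],None,fx=8,fy=8,interpolation=2))
ls()"
```

```text
t 8.25 hand s -0.1552 edge s -0.0152 lat 0.0008 z 0.0780 Fpush 2.23 F [0.66 2.18 0.2 ] [ 0.4  -0.09 -0.07]
t 8.30 hand s -0.1552 edge s -0.0152 lat 0.0008 z 0.0780 Fpush 2.22 F [ 0.25  2.2  -0.06] [ 0.35 -0.05 -0.05]
```

View pics/top4.png

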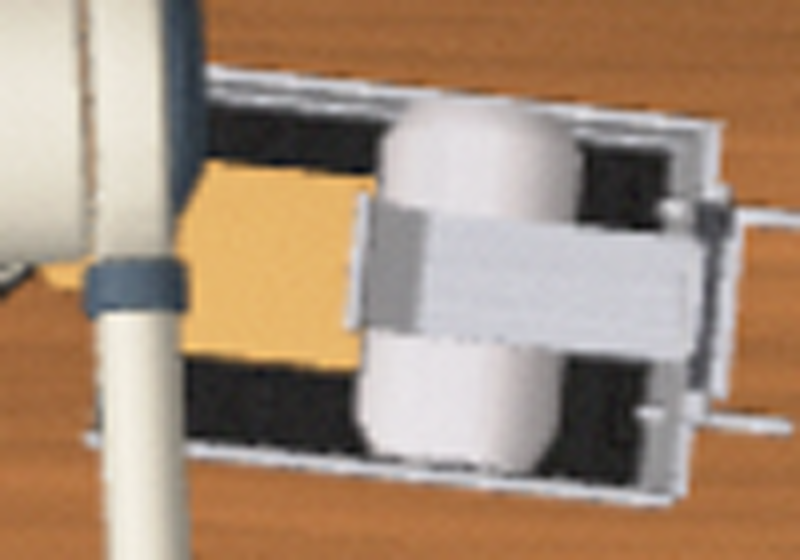

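Emit:
jog_arm([
  [-0.0004,0,0,0,0,0],
  [-0.0008,0,0,0,0,0],
  [-0.0012,0,0,0,0,0],
  [-0.0016,0,0,0,0,0],
])

```text
time: 8.63
ee_pos: [0.545, 0.0708, 0.078]
eef_rot: [0.735, 0.678, -0.0, -0.0]
wrist_force: [-0.0, 2.5, -0.9]
finger_gap: 0.0177
```

Emit:
jog_arm([
  [-0.0004,0,0,0,0,0],
  [-0.0008,0,0,0,0,0],
  [-0.0012,0,0,0,0,0],
  [-0.0016,0,0,0,0,0],
])

```text
time: 8.97
ee_pos: [0.5448, 0.0691, 0.0779]
eef_rot: [0.736, 0.678, -0.0, -0.0]
wrist_force: [-0.3, 2.7, -0.3]
finger_gap: 0.0182
```

Emit:
jog_arm([
  [-0.0004,0,0,0,0,0],
  [-0.0008,0,0,0,0,0],
  [-0.0012,0,0,0,0,0],
  [-0.0016,0,0,0,0,0],
])

```text
time: 9.3
ee_pos: [0.5447, 0.0676, 0.078]
eef_rot: [0.735, 0.678, 0.0, -0.0]
wrist_force: [0.2, 2.4, -0.6]
finger_gap: 0.0178
```

Emit:
jog_arm([
  [-0.0004,0,0,0,0,0],
  [-0.0008,0,0,0,0,0],
  [-0.0012,0,0,0,0,0],
  [-0.0016,0,0,0,0,0],
])

```text
time: 9.63
ee_pos: [0.5446, 0.066, 0.078]
eef_rot: [0.736, 0.678, 0.0, -0.0]
wrist_force: [0.4, 2.9, 0.1]
finger_gap: 0.0183
```

Emit:
jog_arm([
  [-0.0004,0,0,0,0,0],
  [-0.0008,0,0,0,0,0],
  [-0.0012,0,0,0,0,0],
  [-0.0016,0,0,0,0,0],
])

```text
time: 9.97
ee_pos: [0.5444, 0.0644, 0.078]
eef_rot: [0.736, 0.678, 0.0, -0.0]
wrist_force: [0.2, 2.5, -0.1]
finger_gap: 0.0185
```

Emit:
jog_arm([
  [-0.0004,0,0,0,0,0],
  [-0.0008,0,0,0,0,0],
  [-0.0012,0,0,0,0,0],
  [-0.0016,0,0,0,0,0],
])

```text
time: 10.3
ee_pos: [0.5443, 0.0628, 0.078]
eef_rot: [0.735, 0.678, -0.0, -0.0]
wrist_force: [0.2, 3.3, 0.0]
finger_gap: 0.018
```

Emit:
jog_arm([
  [-0.0004,0,0,0,0,0],
  [-0.0008,0,0,0,0,0],
  [-0.0012,0,0,0,0,0],
  [-0.0012,0,0,0,0,0],
])

```text
time: 10.63
ee_pos: [0.5442, 0.0615, 0.078]
eef_rot: [0.736, 0.678, -0.0, 0.0]
wrist_force: [0.3, 3.2, -0.7]
finger_gap: 0.0182
```

Emit:
jog_arm([
  [-0.0004,0,0,0,0,0],
  [-0.0008,0,0,0,0,0],
  [-0.0012,0,0,0,0,0],
  [-0.0012,0,0,0,0,0],
])

```text
time: 10.97
ee_pos: [0.5441, 0.0603, 0.0779]
eef_rot: [0.736, 0.678, -0.0, -0.0]
wrist_force: [0.6, 3.5, 0.1]
finger_gap: 0.0178
```

Emit:
jog_arm([
  [-0.0004,0,0,0,0,0],
  [-0.0008,0,0,0,0,0],
  [-0.0012,0,0,0,0,0],
  [-0.0012,0,0,0,0,0],
])

```text
time: 11.3
ee_pos: [0.544, 0.0591, 0.0779]
eef_rot: [0.736, 0.678, -0.0, 0.0]
wrist_force: [0.3, 3.9, 0.0]
finger_gap: 0.0181
```

Emit:
jog_arm([
  [-0.0003,0,0,0,0,0],
  [-0.0006,0,0,0,0,0],
  [-0.001,0,0,0,0,0],
  [-0.001,0,0,0,0,0],
])

```text
time: 11.63
ee_pos: [0.5439, 0.0582, 0.078]
eef_rot: [0.736, 0.678, -0.0, 0.0]
wrist_force: [0.9, 2.6, -0.0]
finger_gap: 0.018
```

Emit:
jog_arm([
  [-0.0004,0,0,0,0,0],
  [-0.0008,0,0,0,0,0],
  [-0.0012,0,0,0,0,0],
  [-0.0012,0,0,0,0,0],
])

```text
time: 11.97
ee_pos: [0.5438, 0.0569, 0.078]
eef_rot: [0.735, 0.678, -0.0, 0.0]
wrist_force: [0.3, 2.5, -0.4]
finger_gap: 0.0179
```

Emit:
jog_arm([
  [-0.0004,0,0,0,0,0],
  [-0.0008,0,0,0,0,0],
  [-0.0012,0,0,0,0,0],
  [-0.0012,0,0,0,0,0],
])

```text
time: 12.3
ee_pos: [0.5437, 0.0557, 0.078]
eef_rot: [0.736, 0.678, -0.0, 0.0]
wrist_force: [0.3, 3.8, -0.0]
finger_gap: 0.0179
```

Emit:
jog_arm([
  [-0.0004,0,0,0,0,0],
  [-0.0008,0,0,0,0,0],
  [-0.0012,0,0,0,0,0],
  [-0.0012,0,0,0,0,0],
])

```text
time: 12.63
ee_pos: [0.5437, 0.0552, 0.078]
eef_rot: [0.735, 0.678, 0.0, -0.0]
wrist_force: [-0.1, 5.7, -0.4]
finger_gap: 0.0182
```

Emit:
jog_arm([
  [-0.0003,0,0,0,0,0],
  [-0.0003,0,0,0,0,0],
  [-0.0003,0,0,0,0,0],
])

```text
time: 12.88
ee_pos: [0.5437, 0.0551, 0.0781]
eef_rot: [0.735, 0.678, 0.001, -0.0]
wrist_force: [0.2, 5.8, 0.7]
finger_gap: 0.0183
```

```bash
python3 -c "
from h import *
ls()"
```

```text
t 12.88 hand s -0.1380 edge s 0.0020 lat 0.0008 z 0.0781 Fpush 5.75 F [0.18 5.75 0.67] [ 0.92 -0.07 -0.08]
```

Emit:
jog_arm([
  [-0.0003,0,0,0,0,0],
  [-0.0006,0,0,0,0,0],
  [-0.0006,0,0,0,0,0],
])

```text
time: 13.13
ee_pos: [0.5437, 0.055, 0.0782]
eef_rot: [0.735, 0.678, 0.001, -0.001]
wrist_force: [1.0, 8.3, 0.4]
finger_gap: 0.0182
```

```bash
python3 -c "
from h import *
ls()"
```

```text
t 13.13 hand s -0.1379 edge s 0.0021 lat 0.0008 z 0.0782 Fpush 8.36 F [1.01 8.3  0.41] [ 1.23 -0.11 -0.13]
```

Emit:
jog_arm([
  [-0.0003,0,0,0,0,0],
  [-0.0006,0,0,0,0,0],
  [-0.0006,0,0,0,0,0],
])

```text
time: 13.38
ee_pos: [0.5437, 0.0549, 0.0783]
eef_rot: [0.735, 0.678, 0.002, -0.001]
wrist_force: [0.3, 9.0, 0.1]
finger_gap: 0.0181
```

```bash
python3 -c "
from h import *
ls()"
```

```text
t 13.38 hand s -0.1378 edge s 0.0022 lat 0.0008 z 0.0783 Fpush 9.01 F [0.29 9.02 0.11] [ 1.58 -0.08 -0.13]
```

Emit:
jog_arm([
  [-0.0002,0,0,0,0,0],
  [-0.0002,0,0,0,0,0],
  [-0.0002,0,0,0,0,0],
  [-0.0002,0,0,0,0,0],
])

```text
time: 13.72
ee_pos: [0.5437, 0.0549, 0.0783]
eef_rot: [0.735, 0.678, 0.002, -0.001]
wrist_force: [0.6, 10.0, 0.3]
finger_gap: 0.0179
```

```bash
python3 -c "
from h import *
ls()"
```

```text
t 13.72 hand s -0.1378 edge s 0.0022 lat 0.0009 z 0.0783 Fpush 10.01 F [ 0.57 10.    0.29] [ 1.65 -0.1  -0.1 ]
```

Emit:
jog_arm([
  [0,0,0,0,0,0],
  [0,0,0,0,0,0],
  [0,0,0,0,0,0],
  [0,0,0,0,0,0],
])

```text
time: 14.05
ee_pos: [0.5437, 0.0549, 0.0783]
eef_rot: [0.735, 0.678, 0.002, -0.001]
wrist_force: [1.5, 10.0, 0.5]
finger_gap: 0.0185
```

```bash
python3 -c "
from h import *
ls()"
```

```text
t 14.05 hand s -0.1378 edge s 0.0022 lat 0.0008 z 0.0783 Fpush 10.08 F [1.46 9.99 0.53] [ 1.64 -0.15 -0.13]
```

Emit:
jog_arm([
  [0,0,0,0,0,0],
  [0,0,0,0,0,0],
  [0,0,0,0,0,0],
  [0,0,0,0,0,0],
])

```text
time: 14.38
ee_pos: [0.5437, 0.0549, 0.0783]
eef_rot: [0.735, 0.678, 0.002, -0.001]
wrist_force: [0.3, 10.4, 0.6]
finger_gap: 0.0178
```

```bash
python3 -c "
from h import *
ls()"
```

```text
t 14.38 hand s -0.1377 edge s 0.0023 lat 0.0009 z 0.0783 Fpush 10.39 F [ 0.29 10.41  0.62] [ 1.64 -0.14 -0.09]
```

Emit:
jog_arm([
  [0.001,0,0,0,0,0],
  [0.003,0,0,0,0,0],
  [0.008,0,0,0,0,0],
  [0.018,0,0,0,0,0],
  [0.036,0,0,0,0,0],
  [0.06,0,0,0,0,0],
  [0.09,0,0,0,0,0],
  [0.12,0,0,0,0,0],
])

```text
time: 15.05
ee_pos: [0.5533, 0.1736, 0.0779]
eef_rot: [0.736, 0.677, -0.0, 0.0]
wrist_force: [0.9, -0.2, 0.0]
finger_gap: 0.0183
```

Emit:
jog_arm([
  [0.02,0,0,0,0,0],
  [0.02,0,0,0,0,0],
  [0.02,0,0,0,0,0],
])

```text
time: 15.3
ee_pos: [0.5547, 0.1935, 0.0776]
eef_rot: [0.735, 0.678, -0.001, 0.0]
wrist_force: [0.1, -0.9, -0.3]
finger_gap: 0.018
```

```bash
python3 -c "
from h import *
ls()
import pickle
for n in ['top','side']:
    c=cam(n);im=c['img'];pickle.dump(c,open(n+'5.pkl','wb'))
    cv2.imwrite(f'pics/{n}5.png',cv2.resize(im[180:270,270:430],None,fx=5,fy=5,interpolation=2) if n=='top' else cv2.resize(im[150:350,280:480],None,fx=3,fy=3,interpolation=2))
# spoon x10 at plate centre, heading -75.5
d=np.array([np.cos(np.radians(-75.5)),np.sin(np.radians(-75.5))])
p=np.array([.4189,.3018])-.010*d;print(p)
to([*p,.12],104.5)"
```

```text
t 15.30 hand s -0.2767 edge s -0.1367 lat 0.0004 z 0.0776 Fpush -0.89 F [ 0.07 -0.9  -0.28] [ 0.03 -0.01 -0.04]
[0.4163962  0.31148148]
t 15.4 pos [0.5548 0.1919 0.0777] yawx 85.3 q [ 0.28  0.09  1.54 -0.    1.51  0.36] F [ 0.7  -0.72 -1.14] gap 0.0179
cmd [ 0.1077 -0.1478 -0.0423] [-0.0005  0.001  -0.3352]
```

View pics/top5.png

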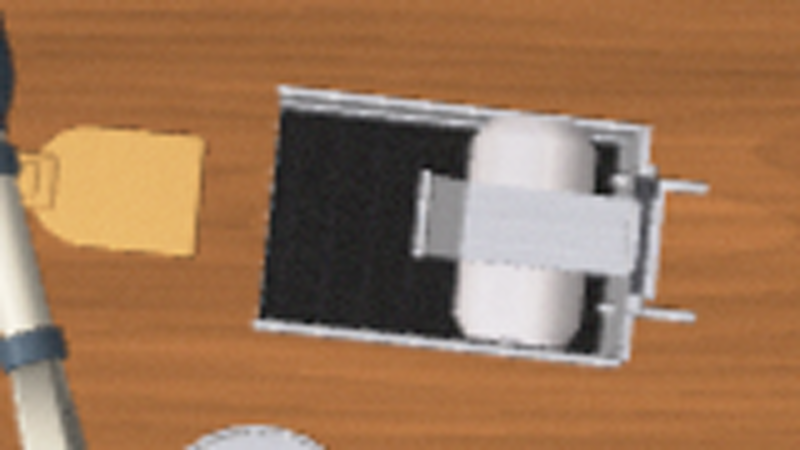

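View pics/side5.png

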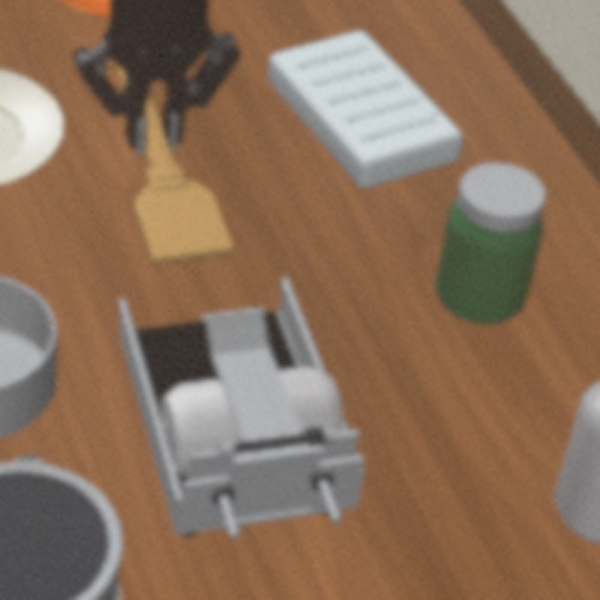

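The can stays under the flap at the buffer. Now I take the spoon to the plate.

Emit:
jog_arm([
  [0,0,-0.03,0,0,0],
  [0.01,-0.01,-0.05,0,0,0],
  [0.03,-0.04,-0.05,0,0,-0.1],
  [0.05,-0.07,-0.05,0,0,-0.2],
  [0.075,-0.1,-0.05,0,0,-0.3],
  [0.095,-0.13,-0.05,0,0,-0.335],
  [0.108,-0.148,-0.045,0,0,-0.335],
  [0.108,-0.148,-0.045,0,0,-0.335],
])

```text
time: 16.07
ee_pos: [0.4135, 0.3135, 0.1224]
eef_rot: [0.611, 0.791, -0.0, -0.001]
wrist_force: [-1.2, 1.1, -1.5]
finger_gap: 0.0183
```

```bash
python3 -c "
from h import *
to([.4164,.3115,.046],104.5)
c=cam('wrist');cv2.imwrite('pics/w6.png',c['img'])
c=cam('top');cv2.imwrite('pics/top6.png',c['img'])
c=cam('side');cv2.imwrite('pics/side6.png',cv2.resize(c['img'][120:280,200:400],None,fx=3,fy=3))"
```

```text
t 16.0667 pos [0.4135 0.3135 0.1224] yawx 104.64 q [ 0.58 -0.11  1.67  0.    1.59  0.33] F [-1.15  1.09 -1.51] gap 0.0183
cmd [-0.0028  0.0024  0.0764] [-0.0014 -0.001   0.0024]
```

View pics/w6.png

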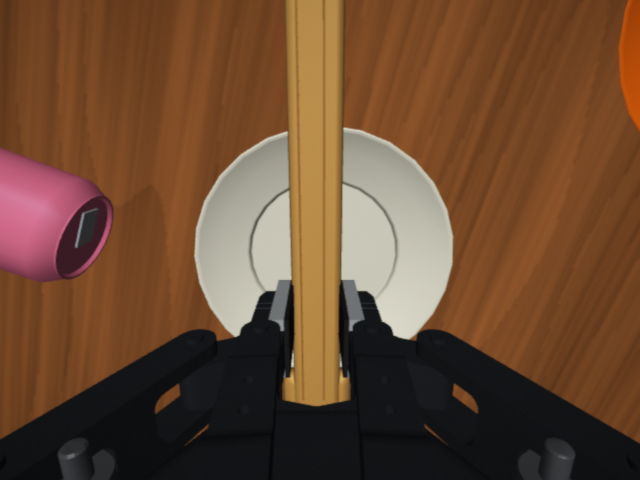

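View pics/side6.png

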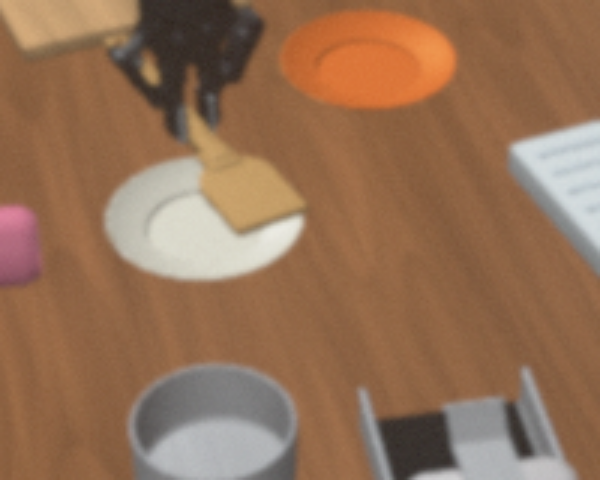

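Emit:
jog_arm([
  [-0.002,0.0015,0.025,0,0,0],
  [-0.002,0.0015,0.045,0,0,0],
  [-0.002,0.0015,0.06,0,0,0],
  [-0.002,0.0015,0.07,0,0,0],
  [-0.002,0.0015,0.07,0,0,0],
  [-0.002,0.0015,0.07,0,0,0],
])

```text
time: 16.72
ee_pos: [0.4189, 0.3099, 0.0529]
eef_rot: [0.613, 0.79, -0.0, -0.0]
wrist_force: [0.5, 0.3, -1.8]
finger_gap: 0.0184
```

```bash
python3 -c "
from h import *
to([.4164,.3115,.0433],104.5)"
```

```text
t 16.7167 pos [0.4189 0.3099 0.0529] yawx 104.41 q [ 0.57 -0.07  1.75 -0.    1.46  0.32] F [ 0.48  0.26 -1.75] gap 0.0184
cmd [ 0.0022 -0.002   0.0096] [-0.0006  0.0004 -0.0017]
```

Emit:
jog_arm([
  [0.001,-0.001,0.003,0,0,0],
  [0.001,-0.001,0.006,0,0,0],
  [0.001,-0.001,0.007,0,0,0],
  [0.001,-0.001,0.007,0,0,0],
])

```text
time: 17.05
ee_pos: [0.4171, 0.3115, 0.0462]
eef_rot: [0.612, 0.791, 0.0, 0.0]
wrist_force: [-0.3, -0.1, -0.6]
finger_gap: 0.0181
```

Emit:
jog_arm([
  [0,0,0.0005,0,0,0],
  [0,0,0.001,0,0,0],
  [0,0,0.001,0,0,0],
])

```text
time: 17.3
ee_pos: [0.417, 0.3114, 0.045]
eef_rot: [0.612, 0.791, 0.0, 0.0]
wrist_force: [0.8, -0.0, 0.0]
finger_gap: 0.0181
```

```bash
python3 -c "
from h import *
to([.4164,.3115,.0433],104.5)"
```

```text
t 17.3 pos [0.417  0.3114 0.045 ] yawx 104.5 q [ 0.58 -0.06  1.76 -0.    1.45  0.32] F [ 0.76 -0.03  0.01] gap 0.0181
cmd [ 0.0002 -0.0006  0.0017] [0.0001 0.     0.0001]
```

Emit:
jog_arm([
  [0,0,0.0005,0,0,0],
  [0,0,0.0012,0,0,0],
  [0,0,0.0012,0,0,0],
])

```text
time: 17.55
ee_pos: [0.417, 0.3113, 0.0436]
eef_rot: [0.612, 0.791, -0.0, -0.0]
wrist_force: [0.3, 0.1, -0.1]
finger_gap: 0.018
```

Emit:
jog_arm([
  [0,0,0.0005,0,0,0],
  [0,0,0.001,0,0,0],
  [0,0,0.001,0,0,0],
])

```text
time: 17.8
ee_pos: [0.4171, 0.3114, 0.0432]
eef_rot: [0.612, 0.791, 0.0, 0.0]
wrist_force: [-2.3, -1.0, 3.0]
finger_gap: 0.0181
```

Emit:
jog_arm([
  [0,0,0,0,0,0],
  [0,0,0,0,0,0],
  [0,0,0,0,0,0],
  [0,0,0,0,0,0],
  [0,0,0,0,0,0],
], claw=0.05)

```text
time: 18.22
ee_pos: [0.417, 0.3113, 0.0427]
eef_rot: [0.612, 0.791, -0.0, -0.0]
wrist_force: [-0.6, 0.8, 0.1]
finger_gap: 0.0501
```

Emit:
jog_arm([
  [0,0,-0.01,0,0,0],
  [0,0,-0.03,0,0,0],
  [0,0,-0.06,0,0,0],
  [0,0,-0.1,0,0,0],
  [0,0,-0.14,0,0,0],
  [0,0,-0.17,0,0,0],
  [0,0,-0.17,0,0,0],
])

```text
time: 18.8
ee_pos: [0.419, 0.3126, 0.2224]
eef_rot: [0.612, 0.791, 0.006, 0.002]
wrist_force: [0.5, 0.2, 1.2]
finger_gap: 0.0503
```

```bash
python3 -c "
from h import *
ls()
import pickle
for n in ['top','side','wrist']:
    c=cam(n);cv2.imwrite('pics/%s7.png'%n,c['img']);pickle.dump(c,open(n+'7.pkl','wb'))"
```

```text
t 18.80 hand s -0.3844 edge s -0.2444 lat -0.1446 z 0.2224 Fpush 0.28 F [0.53 0.24 1.17] [-0.01 -0.02 -0.02]
```

View pics/wrist7.png

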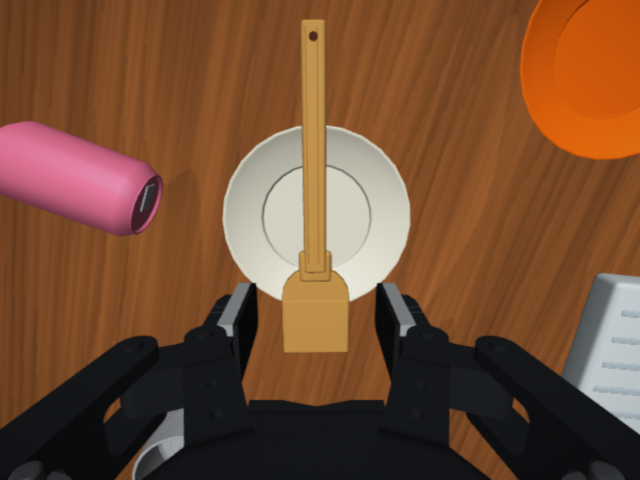

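View pics/side7.png

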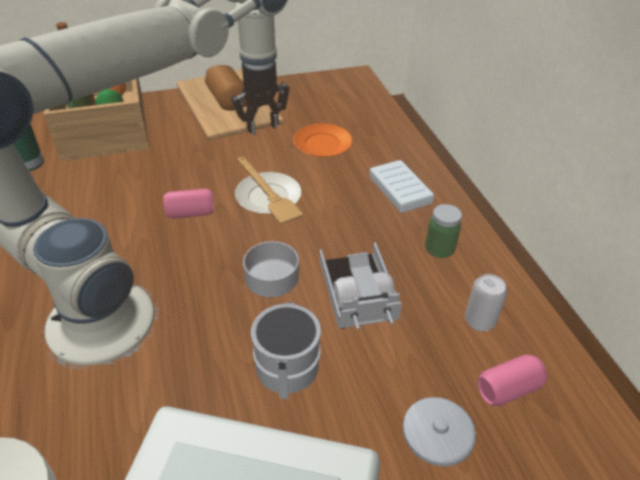

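View pics/top7.png

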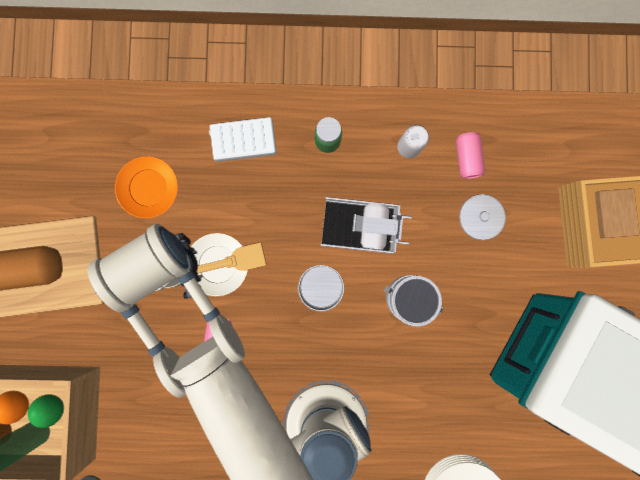

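```bash
python3 -c "
from h import *
import pickle
a,b=[pickle.load(open(f,'rb'))['img'][195:258,318:412].astype(float) for f in ('top5.pkl','top7.pkl')]
print(abs(a-b).mean(),abs(a-b).max(), cv2.phaseCorrelate(a.mean(2),b.mean(2)))
bot.sign_off();print(bot.read_state()['time'])"
```

```text
3.1074524372396715 13.0 ((0.05850823103216385, 0.020564518548930266), 0.9834321801095838)
the job is handed in; nothing more can be done
the job is handed in; nothing more can be done
```

The can is seated against the buffer and the spoon lies across the middle of the white side plate. I handed the job in at about 19 s of the 64 s allowed.

- **Can:** I rolled it in with the blade's front edge. The push peaked near 6 N at the flap's lip and was mostly 2–4 N beyond it. Forward motion then stopped and the force climbed sharply, which puts the buffer about 17 mm out from the backstop. I held about 10 N for roughly 0.7 s; the highest reading was 10.4 N, against 18 N to dent. Force was only read at the end of each move.
- **After backing out:** a picture comparison of the rack, before and after the spoon was laid down, showed the can and flap unmoved.
- **Spoon:** it came to rest on the rim with light contact (about 3 N) and stayed put when released. In the last pictures its centre line passes within about 3 mm of the plate's centre. The gripper is clear, 0.22 m up.
- **Everything else:** the other things look undisturbed in the last pictures. The arm partly hides the pink can by the plate in the top view, but it looks unmoved from the side.

No check failed. The largest disagreement was about 2 mm between the two camera views of the spoon before I gripped it.

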